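Load and dock the analyser carriage

TASK

Reload the analyser: first draw its carriage fully out to the front stop by the orange handle. Then clear the grey spent cassettes from the carriage into the blue tray and seat every white test cassette from the bench flat in a cradle of its own on the carriage, and after that push the loaded carriage in under the hood until it clicks fully home. The used pipette must also end up lying in its sloped rest, in both saddles with the tip at the low end. Do not disturb the tip box, the timer or the bottle.

Things in the scene. Friction and masses are not known exactly. Their poses are not given: they have to be found in the camera images.
- reader: Analyser, fixed. Black bed 435 x 130 x 12 mm with a white sliding carriage and a black and blue hood (130 mm high) over one end. Origin: on the bench under the bed's middle. Local +x: the carriage's push-in direction, under the hood. The hood covers local x 90 to 215 mm (opening 68 mm high above the bed); cradles under it cannot be loaded.
- carriage (a joint): Carriage position along the reader's +x, m. 0: fully out at the front stop (all cradles clear of the hood); 0.14: home at the rear stop. Starts home. Drags with 2.5 N, stays where left. From 0.125 a sprung plunger resists (about 10 N to pass); past 0.134 it snaps the carriage home and holds it there (about 10 N to pull out).
- carriage_grip (a point): Top centre of the orange handle plate at the carriage's outer end: 12 mm thick along the slide, 50 mm wide across it, 44 mm tall, top 66 mm above the bench. Moves with the carriage; axes as the reader's. 26 mm free along the slide between it and the first cradle's wall (wall top 32 mm above the bench).
- cradle0 (a point): Centre of the floor of cradle 0 of the white carriage (outermost, next to the handle), 22 mm above the bench; axes as the reader's; moves with the carriage. Each cradle is a rectangular pocket 45 mm along the slide (x) by 83 mm across it (y), walls 10 mm high and 7 mm thick between cradles; cradles are 52 mm apart.
- cradle1 (a point): Centre of the floor of cradle 1 of the white carriage (a middle one), 22 mm above the bench; axes as the reader's; moves with the carriage. Each cradle is a rectangular pocket 45 mm along the slide (x) by 83 mm across it (y), walls 10 mm high and 7 mm thick between cradles; cradles are 52 mm apart.
- cradle2 (a point): Centre of the floor of cradle 2 of the white carriage (a middle one), 22 mm above the bench; axes as the reader's; moves with the carriage. Each cradle is a rectangular pocket 45 mm along the slide (x) by 83 mm across it (y), walls 10 mm high and 7 mm thick between cradles; cradles are 52 mm apart.
- cradle3 (a point): Centre of the floor of cradle 3 of the white carriage (innermost, first under the hood), 22 mm above the bench; axes as the reader's; moves with the carriage. Each cradle is a rectangular pocket 45 mm along the slide (x) by 83 mm across it (y), walls 10 mm high and 7 mm thick between cradles; cradles are 52 mm apart.
- cassette0: White test cassette with a yellow upright grip rib; may be absent. Base 76 (x) x 38 (y) x 14 mm; the rib stands across the middle of its top, 12 mm thick along x, 34 mm long along y, 16 mm high (total height 30 mm). Origin: centre of the underside. It sits in any cradle, either way round, with its long side (x) across the slide, 3.5 mm free all round. About 60 g.
- cassette1: White test cassette with a red upright grip rib; may be absent. Base 76 (x) x 38 (y) x 14 mm; the rib stands across the middle of its top, 12 mm thick along x, 34 mm long along y, 16 mm high (total height 30 mm). Origin: centre of the underside. It sits in any cradle, either way round, with its long side (x) across the slide, 3.5 mm free all round. About 60 g.
- cassette2: White test cassette with a green upright grip rib; may be absent. Base 76 (x) x 38 (y) x 14 mm; the rib stands across the middle of its top, 12 mm thick along x, 34 mm long along y, 16 mm high (total height 30 mm). Origin: centre of the underside. It sits in any cradle, either way round, with its long side (x) across the slide, 3.5 mm free all round. About 60 g.
- cassette3: White test cassette with a yellow upright grip rib; may be absent. Base 76 (x) x 38 (y) x 14 mm; the rib stands across the middle of its top, 12 mm thick along x, 34 mm long along y, 16 mm high (total height 30 mm). Origin: centre of the underside. It sits in any cradle, either way round, with its long side (x) across the slide, 3.5 mm free all round. About 60 g.
- spent0: Spent cassette: grey with a black rib, same size, origin and axes as the white ones; may be absent. Starts seated in a cradle of the carriage, long side across the slide.
- spent1: Spent cassette: grey with a black rib, same size, origin and axes as the white ones; may be absent. Starts seated in a cradle of the carriage, long side across the slide.
- spent2: Spent cassette: grey with a black rib, same size, origin and axes as the white ones; may be absent. Starts seated in a cradle of the carriage, long side across the slide.
- tray: Blue open waste tray, fixed, 130 (x) x 100 (y) x 35 mm outside, walls and floor 4 mm thick. Origin: centre of its underside.
- pipette: Boxy white electronic pipette lying on the bench. Body 110 (x) x 28 x 28 mm, origin at the centre of its underside; grey tip shaft (12 mm diameter, 70 mm long) towards local -x, blue plunger (18 mm diameter, 20 mm long) towards +x. About 120 g. Any of its four long faces may lie down.
- pipette_mid (a point): Centre of the pipette's body, 14 mm inside every long face; axes as the pipette's.
- pipette_tip (a point): End of the pipette's tip shaft, 125 mm from pipette_mid along the pipette's -x.
- rest: White sloped pipette rest, fixed. Foot 130 (x) x 70 x 8 mm, origin under its centre. Two grey U-saddles, 72 mm apart, each 12 mm long, 36 mm between cheeks, cheeks 14 mm high, on a bed sloped 20 degrees; local -x is the low end, with a 6 mm stop lip for the body's lower end. 60 mm open between saddles for fingers; bed centre 70 mm above the bench.
- rest_seat (a point): Where pipette_mid belongs when the pipette lies in the rest (14 mm off the bed). Its x axis runs up the 20 degree slope: the pipette's x axis should lie along it, tip (pipette -x) down at the low end. When the pipette touches the lip, pipette_mid is 6 mm below this point along the slope.
- tip_box: Bystander: grey box of pipette tips with yellow top, 85 x 120 x 75 mm; leave alone.
- timer: Bystander: flat silver bench timer, 70 x 65 x 20 mm; leave alone.
- buffer: Bystander: glass bottle with blue cap, 64 mm diameter, 120 mm high; leave alone.

How it is judged (in metres and radians):
On the way, in this order (a step that is already met when the one before it is completed fails the run):
1. the carriage is drawn fully out to its front stop (value of joint carriage below 0.006 m), for 0.2 s.
2. spent cassettes are in the tray and every white cassette sits flat in a cradle (x of cassette0 in the frame of cradle0 between -0.006 and 0.162 m and y of cassette0 in the frame of cradle0 between -0.006 and 0.006 m and z of cassette0 in the frame of cradle0 between -0.003 and 0.003 m and angle between each of cassette0, cassette1, cassette2, cassette3's own z axis and vertical below 0.06 rad and x of cassette1 in the frame of cradle0 between -0.006 and 0.162 m and y of cassette1 in the frame of cradle0 between -0.006 and 0.006 m and z of cassette1 in the frame of cradle0 between -0.003 and 0.003 m and x of cassette2 in the frame of cradle0 between -0.006 and 0.162 m and y of cassette2 in the frame of cradle0 between -0.006 and 0.006 m and z of cassette2 in the frame of cradle0 between -0.003 and 0.003 m and x of cassette3 in the frame of cradle0 between -0.006 and 0.162 m and y of cassette3 in the frame of cradle0 between -0.006 and 0.006 m and z of cassette3 in the frame of cradle0 between -0.003 and 0.003 m and x of spent0 in the frame of tray between -0.055 and 0.055 m and y of spent0 in the frame of tray between -0.045 and 0.045 m and height (world z) of each of spent0, spent1, spent2 below 0.045 m and x of spent1 in the frame of tray between -0.055 and 0.055 m and y of spent1 in the frame of tray between -0.045 and 0.045 m and x of spent2 in the frame of tray between -0.055 and 0.055 m and y of spent2 in the frame of tray between -0.045 and 0.045 m), for 0.2 s.
3. the carriage with the seated cassettes is home, past the detent (x of cassette0 in the frame of cradle0 between -0.006 and 0.162 m and y of cassette0 in the frame of cradle0 between -0.006 and 0.006 m and z of cassette0 in the frame of cradle0 between -0.003 and 0.003 m and angle between each of cassette0, cassette1, cassette2, cassette3's own z axis and vertical below 0.06 rad and x of cassette1 in the frame of cradle0 between -0.006 and 0.162 m and y of cassette1 in the frame of cradle0 between -0.006 and 0.006 m and z of cassette1 in the frame of cradle0 between -0.003 and 0.003 m and x of cassette2 in the frame of cradle0 between -0.006 and 0.162 m and y of cassette2 in the frame of cradle0 between -0.006 and 0.006 m and z of cassette2 in the frame of cradle0 between -0.003 and 0.003 m and x of cassette3 in the frame of cradle0 between -0.006 and 0.162 m and y of cassette3 in the frame of cradle0 between -0.006 and 0.006 m and z of cassette3 in the frame of cradle0 between -0.003 and 0.003 m and value of joint carriage above 0.136 m), for 0.2 s.
At the end, for the whole second after the job is handed in: Carriage home (joint above 0.136 m); each white cassette flat in a cradle (3 mm in height, 3.4 degrees, 6 mm off the cradle line); spent ones inside the tray; pipette still in its rest, within 12 mm down or 18 up the slope, 7 across, 4 in height and 7 degrees of its seat, tip low (all of step 3 and x of spent0 in the frame of tray between -0.055 and 0.055 m and y of spent0 in the frame of tray between -0.045 and 0.045 m and height (world z) of each of spent0, spent1, spent2 below 0.045 m and x of spent1 in the frame of tray between -0.055 and 0.055 m and y of spent1 in the frame of tray between -0.045 and 0.045 m and x of spent2 in the frame of tray between -0.055 and 0.055 m and y of spent2 in the frame of tray between -0.045 and 0.045 m and x of pipette_mid in the frame of rest_seat between -0.012 and 0.018 m and y of pipette_mid in the frame of rest_seat between -0.007 and 0.007 m and z of pipette_mid in the frame of rest_seat between -0.004 and 0.004 m and x of pipette_tip in the frame of rest_seat below -0.1 m and angle between the x axis of pipette_mid and the x axis of rest_seat, either way round below 0.12 rad and linear speed of pipette below 0.02 m/s); the robot touches nothing.
It fails at once if the tip box is pushed away or tipped over (distance of tip_box from where it was at the start of the episode above 0.03 m or angle between tip_box's own z axis and vertical above 0.4 rad).
It fails at once if the timer is pushed away or tipped over (distance of timer from where it was at the start of the episode above 0.03 m or angle between timer's own z axis and vertical above 0.4 rad).
It fails at once if the bottle is pushed away or tipped over (distance of buffer from where it was at the start of the episode above 0.03 m or angle between buffer's own z axis and vertical above 0.4 rad).
Of spent0, spent1, spent2 only 1 to 2 are there at a start; the rules pass over those that are not, and their reading is None.
Of cassette0, cassette1, cassette2, cassette3 only 3 to 4 are there at a start; the rules pass over those that are not, and their reading is None.
At some moment in a run one of cassette0, cassette1, cassette2, cassette3, pipette may be knocked a few centimetres aside while the robot is not near it.
Once in a run the grip may slacken for a moment while it holds something.
It also fails if it takes over 210 s, if anything falls off the work surface, if the arm or the gripper's body presses on something with over 40 N, if the wrist force passes 120 N, or if a joint passes its speed limit or range.

ROBOT

A 6-joint arm with a two-finger parallel gripper is mounted at the origin on the work surface. World frame = base frame: x ahead of the robot, y to its left, z up, the work surface at z = 0. Lengths are in mm, angles in rad, forces in N, time in s.
With the tool pointing down it reaches from about 375 to 900 mm from the base axis. Payload 3.1 kg.
Tool frame: the origin (TCP) lies between the finger pads; the fingertips stand 8 mm ahead of it and the grasp point (between the pads) lies 11 mm behind it; z points along the fingers, y is the line along which they close (so a half turn about z gives the same grasp; the last joint's range is limited). The gripper opens to 85 mm and grips with 20 to 120 N. Pads are 22 mm wide; open, the fingers measure 114 mm over their backs; the gripper's body (76 mm by 85 mm) begins 54 mm behind the grasp point. The pads swing forward as they close: fully open they stand 13 mm farther back than shut.
Start: joints at [-1.415, 0.527, 1.433, -0, 1.181, -0.178], TCP at [205.385, -590.266, 239.31] pointing down, gripper open.
Joint ranges: [-3.08, 3.08], [-0.75, 2.2], [0.22, 2.44], [-1.43, 4.57], [0, 2.65], [-2.85, 2.85]. Speed limits (rad/s): [2.79, 2.79, 3.14, 3.14, 3.14, 3.14].

INTERFACE

Orientations are given as a rotation vector (axis times angle).
In Python, from bench import r gives the robot as it stands. The module is installed in compiled form; this text tells all that it offers.
- The arm moves only by the tool play_rows, never from a script. Its argument "plan" is one flat list of numbers, 4 for each row, row after row: the shift along the tool's x, y, z in m, then the turn about the tool's z in rad. In form: [x, y, z, spin, x, y, z, spin, ...]. A call has 1 to 20 rows; each row is the pose to reach, as a shift and turn from the pose commanded when the call began, along the tool's axes at that moment; what a row does not reach only later rows make up. A row lasts 1/12 s, in which the tool goes at most 41.7 mm and 7.16 degrees, less where a joint would pass 70% of its speed; a pose out of reach is approached as far as the arm can. A call with a gripper value outside its range is refused whole. "gripper" is the opening, from 0 (shut) to 1 (fully open), set as the call begins (left out, the last holds). The fingers move at their own pace and stop on an object; "grip_force" is the grip in N (left out, the last holds). Time passes only in rows, so rows that repeat a pose let the fingers close. It gives the time, the measured TCP pose, the force, the opening and the grip force at its end, in the units of the state.
- r.observe(): the state, without advancing time (a new reading comes with each control period).
- r.capture(name): name is "scene" or "top" or "wrist"; returns a dict with "img" (480x640x3 uint8, red, green, blue), "fov_y" (degrees; the focal length in pixels is half the picture's height over the tangent of half this angle, whatever the lens; pixels are square), "cx", "cy" (the principal point, pixels), "rvec" (rotation vector, rad) and "tvec" (3), from world to camera coordinates, as OpenCV has them; the wrist camera has in their place "T_tool_cam" (4x4, takes a point from camera to tool coordinates, whose origin is the TCP and whose axes are the flange's). Camera axes: x right, y down, z forward; pixel columns grow to the right and rows downward; lengths in mm; the calibration is good to about 2 mm. A picture is of the moment at which its call begins: read the wrist's pose just before it. There is no depth.
- r.job_done(): hands the job in; it is judged then, once.
The state is a dict: "time": time; "qpos": joint angles; "dq": joint speeds; "tau": joint torques, N m; "tool_pos": TCP position; "orientation": TCP orientation; "wrist_force": force on the tool from outside, world axes, zero at the start; "torque": the same for the moment, N m; "opening": finger opening in mm; "gripper_force": force on a finger pad.
Only numpy, scipy, OpenCV 4.12 (cv2) and the standard library are available. Lean on these libraries where they do the work, as an engineer would, in place of code of your own. Each camera call takes 0.05 s, during which the arm holds its last target. There are 200 camera calls.

## Working session

There is one attempt and no reset: what is moved stays moved. The work goes in short steps, Python scripts to look and compute and a tool call to move; the robot and the scene stay as the last step left them, time stands still between calls to the robot, and variables do not carry over. Pictures are saved under pics/ and viewed, at most 14 in all, crops included, and the job is handed in when it is done.

Besides the shell and the picture viewer there is one more tool, called after "Call:" by a JSON object that holds its "fn" and its "kwargs". play_rows: Moves the arm, as the interface text tells. Its arguments: {"type":"object","properties":{"plan":{"type":"array","items":{"type":"number"}},"gripper":{"type":"number"},"grip_force":{"type":"number"}},"required":["plan"]}

```bash
mkdir -p pics; cat > h.py <<'E'
import numpy as np, cv2
from scipy.spatial.transform import Rotation as R
from bench import r
def cap(n):
    s=r.observe(); c=r.capture(n); c['s']=s; return c
def save(c,f): cv2.imwrite('pics/'+f,cv2.cvtColor(c['img'],cv2.COLOR_RGB2BGR))
def cam(c):
    f=c['img'].shape[0]/2/np.tan(np.radians(c['fov_y']/2))
    if 'rvec' in c:
        Rm=R.from_rotvec(np.ravel(c['rvec'])).as_matrix().T; o=-Rm@np.ravel(c['tvec'])
    else:
        Rt=R.from_rotvec(c['s']['orientation']).as_matrix(); T=np.array(c['T_tool_cam'])
        Rm=Rt@T[:3,:3]; o=Rt@T[:3,3]+np.array(c['s']['tool_pos'])
    return f,Rm,o
def px2w(c,p,z):
    f,Rm,o=cam(c); p=np.atleast_2d(p).astype(float)
    d=np.c_[(p[:,0]-c['cx'])/f,(p[:,1]-c['cy'])/f,np.ones(len(p))]@Rm.T
    return o+d*((z-o[2])/d[:,2])[:,None]
def w2px(c,w):
    f,Rm,o=cam(c); q=(np.atleast_2d(w)-o)@Rm
    return np.c_[q[:,0]/q[:,2]*f+c['cx'],q[:,1]/q[:,2]*f+c['cy']]
def tool(w,s=None):
    "shift in tool axes (m) for target world pos mm"
    s=s or r.observe(); return R.from_rotvec(s['orientation']).inv().apply(np.array(w)-s['tool_pos'])/1000
E
python3 - <<'E'
from h import *
s=r.observe(); print({k:np.round(v,3) for k,v in s.items()})
print(R.from_rotvec(s['orientation']).as_matrix().round(3))
for n in ['scene','top','wrist']:
    c=cap(n); save(c,n+'0.png'); f,Rm,o=cam(c); print(n,c['fov_y'],f,o.round(),Rm.round(2).tolist(),c['cx'],c['cy'])
E
```

```text
{'time': np.float64(0.0), 'qpos': array([-1.415,  0.528,  1.434, -0.   ,  1.181, -0.179]), 'dq': array([-0.001, -0.001,  0.   , -0.001,  0.002, -0.   ]), 'tau': array([ 1.0000e-03, -4.4234e+01, -1.7802e+01, -0.0000e+00,  8.0000e-03,
        0.0000e+00]), 'tool_pos': array([ 205.255, -589.597,  238.331]), 'orientation': array([-3.096, -0.523, -0.   ]), 'wrist_force': array([0.867, 0.155, 0.47 ]), 'torque': array([-0.022,  0.003, -0.008]), 'gripper_force': np.float64(0.0), 'opening': np.float64(85.378)}
[[ 0.944  0.329 -0.   ]
 [ 0.329 -0.944  0.002]
 [ 0.    -0.002 -1.   ]]
scene 55.142040935242484 459.64374560548197 [1407. -113.  795.] [[0.16, 0.63, -0.76], [0.99, -0.11, 0.12], [-0.01, -0.77, -0.64]] 320.21665011058883 242.36509889197634
top 49.737787066748965 517.7716244811382 [ 485.   15. 1293.] [[0.02, -1.0, 0.05], [-1.0, -0.02, -0.0], [0.0, -0.05, -1.0]] 317.792216790583 242.33969191597518
wrist 59.13621688055292 423.02447607478115 [ 280. -563.  374.] [[0.33, -0.9, -0.29], [-0.94, -0.31, -0.1], [-0.0, 0.31, -0.95]] 318.7673406078803 238.46146341934002
```

View pics/top0.png

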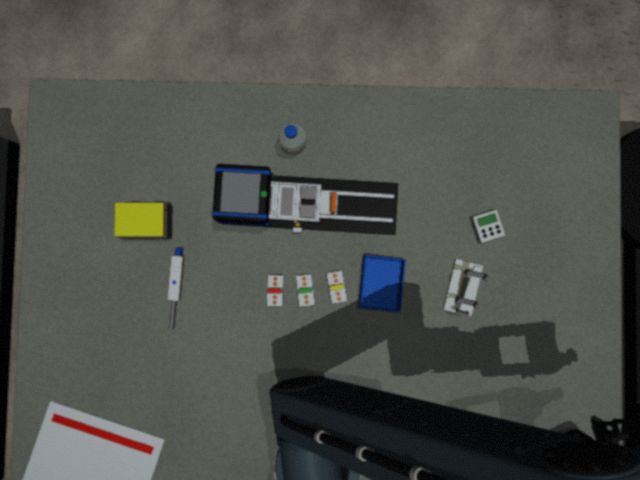

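View pics/scene0.png

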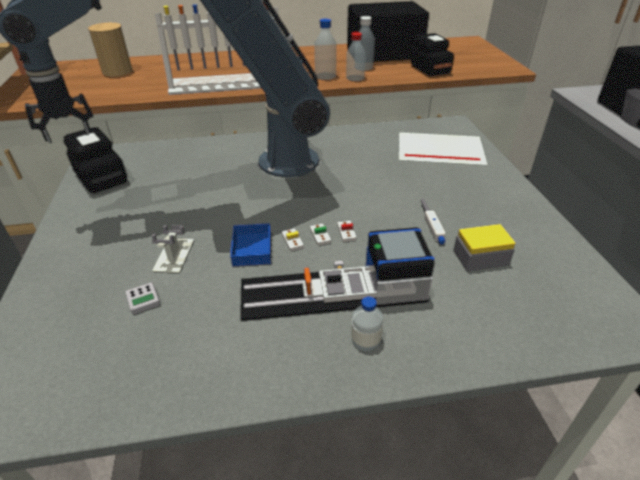

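The top view shows the reader at (305,200) with the hood to the left (+x to world +y). The handle is at (333,203), the tray at (382,282) and the rest at (465,288). There are three cassettes, at (275,290), (305,290) and (337,287), and the pipette is at (176,280).

```bash
cat >> h.py <<'E'
def blobs(c,lo,hi,amin=15,roi=None):
    h=cv2.cvtColor(c['img'],cv2.COLOR_RGB2HSV); m=cv2.inRange(h,np.array(lo),np.array(hi))
    if roi: k=np.zeros_like(m); x0,y0,x1,y1=roi; k[y0:y1,x0:x1]=m[y0:y1,x0:x1]; m=k
    cs=cv2.findContours(m,cv2.RETR_EXTERNAL,cv2.CHAIN_APPROX_NONE)[0]
    return [(cv2.minAreaRect(k),cv2.contourArea(k),k) for k in cs if cv2.contourArea(k)>=amin]
E
python3 - <<'E'
from h import *
c=cap('top')
def show(n,lo,hi,z,roi=None,amin=8):
    for (ct,wh,a),A,k in blobs(c,lo,hi,amin,roi):
        b=px2w(c,cv2.boxPoints((ct,wh,a)),z); e=b[1]-b[0]; e2=b[2]-b[1]
        L=e if np.hypot(*e[:2])>np.hypot(*e2[:2]) else e2
        print(n,np.round(ct),A,px2w(c,ct,z)[0].round(),'len',np.hypot(*e[:2]).round(),np.hypot(*e2[:2]).round(),'ang',np.degrees(np.arctan2(L[1],L[0])).round(1))
rc=(260,265,350,315)
show('red',(0,150,80),(4,255,255),30,rc); show('green',(45,120,60),(75,255,255),30,rc); show('yel',(22,150,100),(34,255,255),30,rc)
show('orange',(5,130,80),(17,255,255),66,(322,185,345,220))
show('tray',(100,130,40),(125,255,255),35,(350,245,415,320))
show('bed',(0,0,0),(179,255,45),12,(270,170,402,240),200)
show('white',(0,0,150),(179,70,255),14,rc,60)
show('rest',(0,0,140),(179,80,255),8,(435,250,495,325),30)
show('pip',(0,0,150),(179,80,255),28,(155,240,200,335),30)
show('plun',(100,130,40),(125,255,255),20,(155,240,200,335),8)
show('timer',(0,0,130),(179,80,255),20,(465,200,515,248),60)
E
```

```text
red [274. 290.] 29.0 [427. 115.  30.] len 29.0 7.0 ang -88.9
green [305. 290.] 29.5 [429.  41.  30.] len 28.0 8.0 ang -81.8
yel [337. 287.] 27.5 [440. -38.  30.] len 30.0 8.0 ang -79.4
orange [333. 202.] 70.5 [641. -23.  66.] len 10.0 48.0 ang -179.0
tray [382. 283.] 2169.0 [ 450. -147.   35.] len 131.0 103.0 ang -5.0
bed [332. 204.] 2740.0 [642. -23.  12.] len 131.0 320.0 ang -93.4
white [306. 299.] 113.5 [407.  37.  14.] len 34.0 28.0 ang -81.8
white [338. 295.] 119.0 [418. -42.  14.] len 34.0 29.0 ang -78.6
white [304. 280.] 87.5 [452.  43.  14.] len 34.0 26.0 ang -83.7
white [335. 277.] 106.0 [461. -33.  14.] len 34.0 26.0 ang -82.5
rest [466. 309.] 53.5 [ 390. -359.    8.] len 20.0 29.0 ang -102.9
rest [449. 304.] 70.5 [ 401. -317.    8.] len 20.0 34.0 ang -179.6
rest [472. 288.] 184.0 [ 442. -374.    8.] len 55.0 25.0 ang -18.1
rest [455. 281.] 146.5 [ 458. -330.    8.] len 59.0 19.0 ang -10.9
rest [478. 268.] 31.0 [ 492. -388.    8.] len 15.0 18.0 ang -107.4
pip [174. 278.] 332.5 [453. 358.  28.] len 103.0 22.0 ang -3.6
plun [178. 251.] 32.0 [518. 354.  20.] len 15.0 15.0 ang -178.1
timer [489. 226.] 599.5 [ 596. -411.   20.] len 60.0 65.0 ang -161.3
```

Call:
{"fn": "play_rows", "kwargs": {"plan": [0.598, -0.392, 0.02, 0.394, 0.598, -0.392, 0.02, 0.394, 0.598, -0.392, 0.02, 0.394, 0.598, -0.392, 0.02, 0.394, 0.598, -0.392, 0.02, 0.394, 0.598, -0.392, 0.02, 0.394, 0.598, -0.392, 0.02, 0.394, 0.598, -0.392, 0.02, 0.394, 0.598, -0.392, 0.02, 0.394, 0.598, -0.392, 0.02, 0.394, 0.598, -0.392, 0.02, 0.394, 0.598, -0.392, 0.02, 0.394, 0.598, -0.392, 0.02, 0.394, 0.598, -0.392, 0.02, 0.394, 0.598, -0.392, 0.02, 0.394, 0.598, -0.392, 0.02, 0.394, 0.598, -0.392, 0.02, 0.394, 0.598, -0.392, 0.02, 0.394, 0.598, -0.392, 0.02, 0.394, 0.598, -0.392, 0.02, 0.394], "gripper": 0.35}}

```text
time: 1.87
tool_pos: [640.8, -23.3, 218.7]
orientation: [3.14, -0.091, -0.003]
wrist_force: [0.4, -0.6, -0.1]
opening: 29.5
gripper_force: 0.0
```

```bash
python3 - <<'E'
from h import *
c=cap('wrist'); save(c,'w1.png'); print(c['s']['tool_pos'],c['s']['orientation'])
for (ct,wh,a),A,k in blobs(c,(5,130,80),(17,255,255),100):
    b=px2w(c,cv2.boxPoints((ct,wh,a)),66); print(ct,A,px2w(c,ct,66)[0].round(1),b.round(1).tolist())
t=cap('top'); save(t,'top1.png')
E
```

```text
[640.79143206 -23.3354719  218.74188559] [ 3.13979801e+00 -9.07090130e-02 -2.56797195e-03]
(319.7725830078125, 211.99380493164062) 1070.5 [645.7 -23.6  66. ] [[672.7, -19.2, 66.0], [672.3, -29.8, 66.0], [617.2, -28.1, 66.0], [617.6, -17.0, 66.0]]
```

View pics/w1.png

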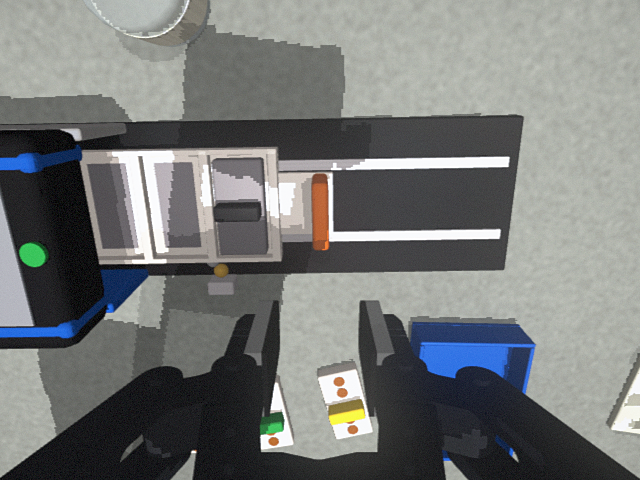

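View pics/top1.png

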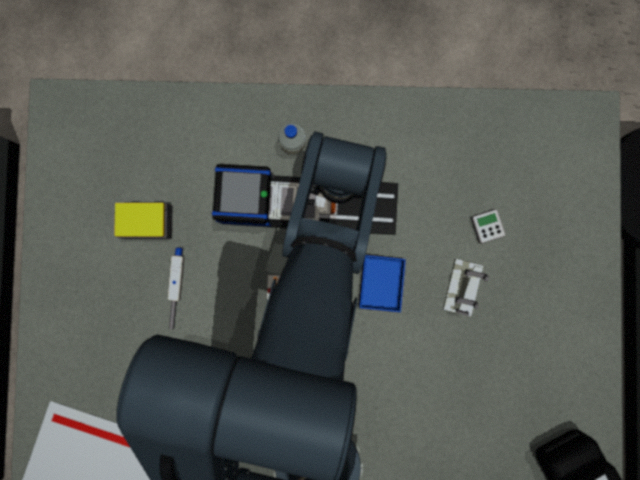

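The wrist view shows one spent cassette (black rib at (238,211)) in cradle 0, with the next two cradles empty. The bed's front corners are at (521,116) and (505,270), and the handle is at (320,212). The top view shows no fourth white cassette.

```bash
python3 - <<'E'
from h import *
c=cap('wrist')
for z,ps in ((12,[(521,116),(505,270),(200,273),(200,120)]),(14,[(332,160),(508,157),(332,241),(500,239)])):
    print(px2w(c,ps,z).round(1).tolist())
g=cv2.cvtColor(c['img'],cv2.COLOR_RGB2GRAY)
# bed dark mask edges
m=(g<60).astype(np.uint8)
up=[];lo=[]
for x in range(345,495,10):
    ys=np.where(m[90:290,x])[0]+90; up.append((x,ys.min())); lo.append((x,ys.max()))
for n,q in(('up',up),('lo',lo)):
    w=px2w(c,q,12); p=np.polyfit(w[:,1],w[:,0],1); print(n,p, np.abs(np.polyval(p,w[:,1])-w[:,0]).max())
print(tool((642.5,-23.3,56)))
E
```

```text
[[698.5, -184.9, 12.0], [569.4, -182.3, 12.0], [582.6, 83.6, 12.0], [710.7, 64.6, 12.0]]
[[673.8, -36.5, 14.0], [667.7, -176.4, 14.0], [605.8, -33.1, 14.0], [599.0, -175.0, 14.0]]
up [4.03668695e-02 7.07228805e+02] 0.3394951841148668
lo [3.29410910e-01 6.39986402e+02] 58.073639728727244
[ 0.00221151 -0.0019571   0.16324185]
```

Call:
{"fn": "play_rows", "kwargs": {"plan": [0.002, -0.002, 0.04, -0.016, 0.002, -0.002, 0.08, -0.016, 0.002, -0.002, 0.12, -0.016, 0.002, -0.002, 0.145, -0.016, 0.002, -0.002, 0.165, -0.016, 0.002, -0.002, 0.165, -0.016, 0.002, -0.002, 0.165, -0.016]}}

```text
time: 2.6
tool_pos: [642.4, -23.0, 53.7]
orientation: [-3.14, 0.071, 0.004]
wrist_force: [-0.0, -0.5, 0.6]
opening: 29.5
gripper_force: 0.0
```

Call:
{"fn": "play_rows", "kwargs": {"plan": [0, 0, 0, 0, 0, 0, 0, 0, 0, 0, 0, 0, 0, 0, 0, 0, 0, 0, 0, 0, 0, 0, 0, 0, 0, 0, 0, 0], "gripper": 0.0, "grip_force": 60}}

```text
time: 3.18
tool_pos: [644.6, -24.3, 56.5]
orientation: [3.137, -0.067, 0.005]
wrist_force: [-1.0, -6.7, -1.9]
opening: 10.6
gripper_force: 60.7
```

Call:
{"fn": "play_rows", "kwargs": {"plan": [0, 0.01, 0, 0, 0, 0.02, 0, 0, 0, 0.03, 0, 0, 0, 0.045, 0, 0, 0, 0.06, 0, 0, 0, 0.075, 0, 0, 0, 0.09, 0, 0, 0, 0.105, 0, 0, 0, 0.12, 0, 0, 0, 0.13, 0, 0, 0, 0.138, 0, 0, 0, 0.142, 0, 0, 0, 0.142, 0, 0, 0, 0.142, 0, 0]}}

```text
time: 4.35
tool_pos: [638.8, -164.4, 56.4]
orientation: [-3.14, 0.07, -0.006]
wrist_force: [2.0, 5.3, 6.5]
opening: 10.2
gripper_force: 62.0
```

Call:
{"fn": "play_rows", "kwargs": {"plan": [0, 0.002, 0, 0, 0, 0.004, 0, 0, 0, 0.004, 0, 0, 0, 0.004, 0, 0]}}

```text
time: 4.68
tool_pos: [638.7, -164.6, 56.3]
orientation: [-3.135, 0.071, -0.006]
wrist_force: [4.5, 15.1, 6.8]
opening: 10.3
gripper_force: 62.2
```

Call:
{"fn": "play_rows", "kwargs": {"plan": [0, -0.001, 0, 0, 0, -0.001, 0, 0, 0, -0.001, 0, 0, 0, -0.001, -0.04, 0, 0, -0.001, -0.08, 0, 0, -0.03, -0.12, -0.12, 0, -0.06, -0.15, -0.24, 0, -0.065, -0.18, -0.36, 0, -0.065, -0.18, -0.48, 0, -0.065, -0.18, -0.6, 0, -0.065, -0.18, -0.72, 0, -0.065, -0.18, -0.84, 0, -0.065, -0.18, -0.96, 0, -0.065, -0.18, -1.08, 0, -0.065, -0.18, -1.2, 0, -0.065, -0.18, -1.32, 0, -0.065, -0.18, -1.44, 0, -0.065, -0.18, -1.571, 0, -0.065, -0.18, -1.571, 0, -0.065, -0.18, -1.571], "gripper": 0.6}}

```text
time: 6.35
tool_pos: [639.7, -103.8, 234.1]
orientation: [-2.273, -2.169, 0.001]
wrist_force: [-0.8, -0.9, 0.6]
opening: 51.1
gripper_force: 0.0
```

```bash
python3 - <<'E'
from h import *
c=cap('wrist'); save(c,'w2.png'); print(c['s']['tool_pos'],c['s']['orientation'],c['s']['opening'])
print(cam(c)[2])
E
```

```text
[ 639.65537434 -103.84010622  234.11695358] [-2.27307204e+00 -2.16856052e+00  1.28672382e-03] 51.105999812824976
[643.44827037 -24.06442593 369.24323693]
```

View pics/w2.png

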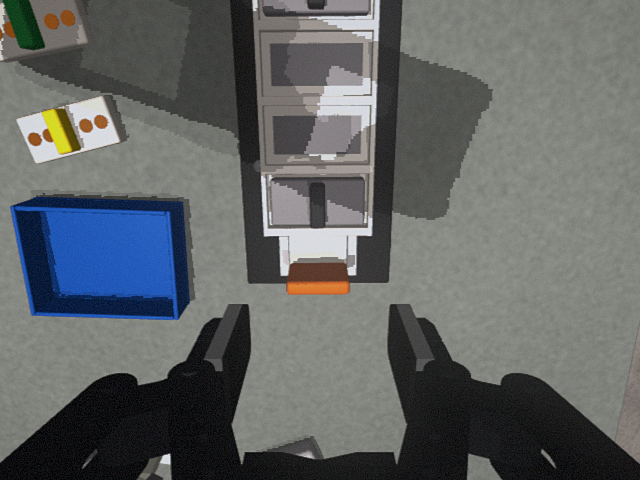

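The wrist view shows the carriage fully out. Spent cassettes sit in cradle 0 (rib at (317,205)) and cradle 3 (rib at (317,5)), cradles 1 and 2 are empty, and the tray is at (100,258).

```bash
python3 - <<'E'
from h import *
c=cap('wrist')
print('rib0 top',px2w(c,[(311,184),(326,184),(326,228),(311,228)],52).round(1).tolist())
print('handle top',px2w(c,[(288,282),(349,282),(349,293),(288,293)],66).round(1).tolist())
print('walls z32',px2w(c,[(258,31),(378,31),(260,101),(374,101),(262,170),(372,170),(262,233),(372,235)],32).round(1).tolist())
print('tray rim',px2w(c,[(12,208),(180,213),(176,318),(33,314)],35).round(1).tolist())
print('bed',px2w(c,[(248,281),(389,281)],12).round(1).tolist())
g=cv2.cvtColor(c['img'],cv2.COLOR_RGB2GRAY)
for r0 in (190,200,210,220): print(r0, g[r0,296:340].tolist())
E
```

```text
rib0 top [[634.7, -83.1, 52.0], [646.1, -83.6, 52.0], [644.6, -118.3, 52.0], [632.9, -117.8, 52.0]]
handle top [[613.1, -156.6, 66.0], [660.6, -158.9, 66.0], [660.4, -168.3, 66.0], [612.5, -166.0, 66.0]]
walls z32 [[601.8, 26.5, 32.0], [688.4, 22.4, 32.0], [598.9, -21.6, 32.0], [685.2, -25.6, 32.0], [595.8, -73.7, 32.0], [683.3, -77.9, 32.0], [591.1, -126.1, 32.0], [682.8, -132.2, 32.0]]
tray rim [[390.7, -94.5, 35.0], [526.4, -105.0, 35.0], [508.6, -200.1, 35.0], [383.2, -190.3, 35.0]]
bed [[571.1, -177.5, 12.0], [700.4, -183.6, 12.0]]
190 [158, 112, 94, 95, 94, 97, 93, 91, 91, 96, 91, 95, 82, 54, 39, 50, 53, 48, 51, 48, 45, 50, 51, 51, 52, 46, 49, 47, 51, 84, 97, 96, 91, 90, 95, 94, 94, 98, 93, 91, 94, 90, 90, 94]
200 [156, 155, 153, 157, 155, 153, 157, 159, 154, 154, 140, 132, 132, 96, 57, 47, 47, 48, 50, 43, 52, 53, 50, 51, 50, 51, 52, 39, 52, 84, 91, 100, 96, 94, 93, 95, 94, 98, 93, 95, 95, 92, 95, 93]
210 [155, 154, 156, 153, 151, 156, 154, 153, 153, 156, 156, 136, 130, 101, 58, 58, 68, 67, 68, 63, 67, 67, 64, 65, 62, 66, 63, 53, 48, 81, 92, 142, 151, 156, 152, 151, 153, 152, 151, 148, 154, 147, 150, 150]
220 [154, 154, 153, 154, 154, 156, 153, 152, 152, 155, 155, 152, 137, 115, 71, 55, 65, 66, 64, 68, 67, 70, 65, 66, 64, 63, 66, 62, 49, 81, 92, 93, 142, 152, 154, 148, 154, 152, 149, 149, 149, 151, 150, 148]
```

Call:
{"fn": "play_rows", "kwargs": {"plan": [0.003, 0, 0.04, 0, 0.003, 0, 0.08, 0, 0.003, 0, 0.12, 0, 0.003, 0, 0.15, 0, 0.003, 0, 0.17, 0, 0.003, 0, 0.18, 0, 0.003, 0, 0.187, 0, 0.003, 0, 0.187, 0, 0.003, 0, 0.187, 0]}}

```text
time: 7.2
tool_pos: [641.0, -100.0, 48.3]
orientation: [2.268, 2.171, 0.001]
wrist_force: [0.3, -0.1, 0.0]
opening: 51.2
gripper_force: 0.0
```

Call:
{"fn": "play_rows", "kwargs": {"plan": [0, 0, 0, 0, 0, 0, 0, 0, 0, 0, 0, 0, 0, 0, 0, 0, 0, 0, 0, 0, 0, 0, 0, 0, 0, 0, 0, 0, 0, 0, 0, 0], "gripper": 0.0, "grip_force": 40}}

```text
time: 7.87
tool_pos: [640.7, -99.8, 48.8]
orientation: [2.267, 2.172, 0.001]
wrist_force: [-1.7, 0.3, 5.4]
opening: 10.6
gripper_force: 41.1
```

Call:
{"fn": "play_rows", "kwargs": {"plan": [0, 0, -0.02, 0, 0, 0, -0.045, 0, 0, 0, -0.07, 0, -0.006, -0.035, -0.075, 0, -0.012, -0.07, -0.075, 0, -0.018, -0.1, -0.075, 0, -0.024, -0.13, -0.075, 0, -0.03, -0.16, -0.075, 0, -0.033, -0.18, -0.07, 0, -0.033, -0.187, -0.06, 0, -0.033, -0.187, -0.045, 0, -0.033, -0.187, -0.02, 0, -0.033, -0.187, 0, 0, -0.033, -0.187, 0.012, 0, -0.033, -0.187, 0.016, 0, -0.033, -0.187, 0.016, 0]}}

```text
time: 9.2
tool_pos: [451.6, -124.4, 31.3]
orientation: [-2.268, -2.173, 0.0]
wrist_force: [-0.2, 0.9, -0.7]
opening: 10.8
gripper_force: 40.2
```

```bash
python3 - <<'E'
from h import *
c=cap('wrist'); save(c,'w3.png'); print(c['s']['tool_pos'],c['s']['opening'],c['s']['gripper_force'])
E
```

```text
[ 451.6249047  -124.40097528   31.27332967] 10.756745297839458 40.23071765899658
```

View pics/w3.png

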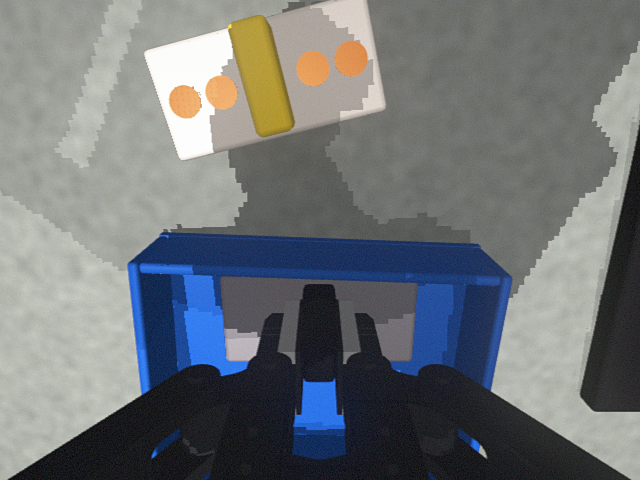

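The spent cassette is inside the tray, clear of the walls, with its top edge at about row 280 and columns 222 to 415.

Call:
{"fn": "play_rows", "kwargs": {"plan": [0, 0, 0, 0, 0, 0, 0, 0, 0, 0, 0, 0, 0, 0, -0.02, 0, 0, 0, -0.05, 0, 0, 0, -0.08, 0, 0.02, 0.02, -0.1, 0, 0.045, 0.045, -0.1, 0, 0.07, 0.07, -0.1, 0, 0.095, 0.095, -0.1, 0, 0.12, 0.12, -0.1, 0, 0.145, 0.145, -0.1, 0, 0.17, 0.17, -0.09, 0, 0.187, 0.187, -0.08, 0, 0.187, 0.187, -0.06, 0, 0.187, 0.187, -0.04, 0, 0.187, 0.187, -0.025, 0, 0.187, 0.187, -0.017, 0, 0.187, 0.187, -0.017, 0], "gripper": 0.5}}

```text
time: 10.83
tool_pos: [645.0, 54.5, 46.2]
orientation: [-2.266, -2.171, 0.005]
wrist_force: [-0.1, -0.4, 0.2]
opening: 42.4
gripper_force: 0.0
```

```bash
python3 - <<'E'
from h import *
c=cap('wrist'); save(c,'w4.png'); print(c['s']['tool_pos'],c['s']['opening'],c['s']['wrist_force'])
E
```

```text
[645.04231782  54.47162991  46.24768456] 42.42574825456869 [-0.09807362 -0.44311163  0.17498279]
```

View pics/w4.png

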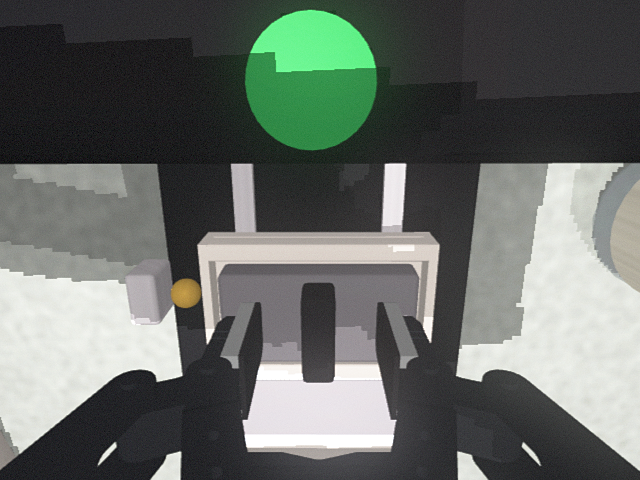

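The black rib at (318,330) lies centred between the open pads.

Call:
{"fn": "play_rows", "kwargs": {"plan": [0, 0, 0, 0, 0, 0, 0, 0, 0, 0, 0, 0, 0, 0, 0, 0, 0, 0, 0, 0, 0, 0, 0, 0, 0, 0, -0.02, 0, 0, 0, -0.05, 0, 0, 0, -0.08, 0, -0.025, -0.02, -0.085, 0, -0.05, -0.04, -0.085, 0, -0.075, -0.06, -0.085, 0, -0.1, -0.08, -0.085, 0, -0.125, -0.1, -0.085, 0, -0.15, -0.12, -0.085, 0, -0.175, -0.14, -0.085, 0, -0.2, -0.16, -0.085, 0, -0.222, -0.177, -0.08, 0, -0.232, -0.185, -0.07, 0, -0.232, -0.185, -0.07, 0], "gripper": 0.0}}

```text
time: 12.55
tool_pos: [449.5, -170.9, 117.3]
orientation: [-2.271, -2.167, 0.002]
wrist_force: [-0.4, 0.1, -0.4]
opening: 10.4
gripper_force: 43.1
```

Call:
{"fn": "play_rows", "kwargs": {"plan": [0, 0, 0.03, 0, 0, 0, 0.055, 0, 0, 0, 0.075, 0, 0, 0, 0.085, 0, 0, 0, 0.085, 0, 0, 0, 0.085, 0]}}

```text
time: 13.05
tool_pos: [452.4, -169.2, 33.1]
orientation: [-2.268, -2.174, -0.0]
wrist_force: [0.3, -0.5, -0.8]
opening: 10.4
gripper_force: 44.6
```

Call:
{"fn": "play_rows", "kwargs": {"plan": [0, 0, 0, 0, 0, 0, 0, 0, 0, 0, 0, 0, 0, 0, -0.02, 0, 0, 0, -0.05, 0, 0, 0, -0.09, 0, 0.02, 0, -0.12, 0, 0.05, -0.005, -0.15, 0, 0.08, -0.01, -0.18, 0, 0.11, -0.015, -0.2, 0, 0.138, -0.018, -0.2, 0, 0.138, -0.018, -0.2, 0, 0.138, -0.018, -0.2, 0], "gripper": 0.5}}

```text
time: 14.13
tool_pos: [439.5, -29.7, 234.2]
orientation: [2.264, 2.176, 0.001]
wrist_force: [-0.6, -0.2, -0.1]
opening: 42.4
gripper_force: 0.0
```

```bash
cat >> h.py <<'E'
def ribs(c):
    print(c['s']['tool_pos'].round(1))
    for n,lo,hi in(('red',(0,150,60),(4,255,255)),('green',(45,120,40),(75,255,255)),('yel',(22,150,80),(34,255,255))):
        for (ct,wh,a),A,k in blobs(c,lo,hi,250):
            w=px2w(c,k[:,0,:],30)[:,:2].astype(np.float32); q=cv2.minAreaRect(w); b=cv2.boxPoints(q); e=max((b[1]-b[0],b[2]-b[1]),key=lambda v:np.hypot(*v))
            print(n,np.round(ct),A,np.round(q[0],1),np.round(q[1],1),'rib ang',round(float(np.degrees(np.arctan2(e[1],e[0]))%180),1))
def whites(c,roi=None):
    "base outline by white+orange mask: base centre on z=14"
    h=cv2.cvtColor(c['img'],cv2.COLOR_RGB2HSV)
E
python3 - <<'E'
from h import *
c=cap('wrist'); save(c,'w5.png'); ribs(c)
E
```

```text
[439.5 -29.7 234.2]
red [292.  17.] 421.5 [426.4 108.4] [22.  10.8] rib ang 87.7
green [300. 114.] 502.0 [428.4  41.2] [10.6 32.3] rib ang 97.4
yel [317. 210.] 494.5 [437.8 -35.7] [11.4 34.8] rib ang 100.6
```

View pics/w5.png

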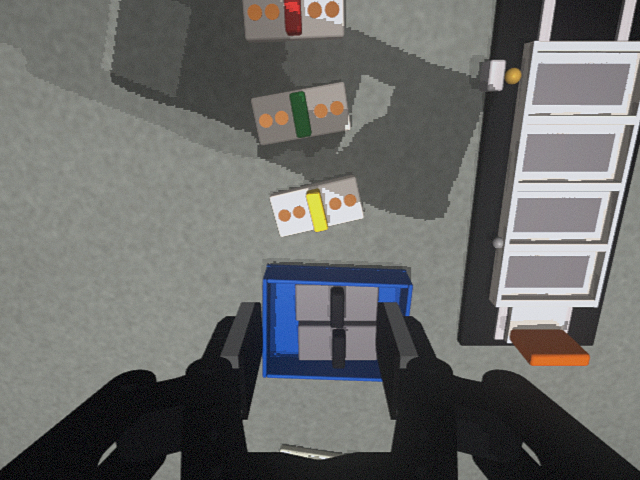

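All four cradles are empty and both spent cassettes lie flat in the tray (ribs at (337,306) and (338,347)). The white cassettes' ribs are at (317,210) yellow, (300,114) green and (292,17) red.

Call:
{"fn": "play_rows", "kwargs": {"plan": [-0.006, -0.002, 0.04, -0.115, -0.006, -0.002, 0.08, -0.225, -0.006, -0.002, 0.12, -0.225, -0.006, -0.002, 0.155, -0.225, -0.006, -0.002, 0.18, -0.225, -0.006, -0.002, 0.195, -0.225, -0.006, -0.002, 0.205, -0.225, -0.006, -0.002, 0.208, -0.225, -0.006, -0.002, 0.208, -0.225, -0.006, -0.002, 0.208, -0.225], "gripper": 0.4}}

```text
time: 15.02
tool_pos: [437.9, -37.6, 25.2]
orientation: [-2.012, -2.413, 0.0]
wrist_force: [0.9, 0.5, 0.1]
opening: 34.3
gripper_force: 0.0
```

```bash
python3 - <<'E'
from h import *
c=cap('wrist'); ribs(c); print(c['s']['opening'],c['s']['orientation'])
E
```

```text
[437.9 -37.6  25.2]
green [332. 136.] 792.5 [429.3  31.8] [11.  15.4] rib ang 98.0
green [330.  53.] 307.0 [424.4  54.3] [7.4 5.2] rib ang 10.3
yel [318. 329.] 3046.0 [437.  -34.1] [11.3 38.7] rib ang 101.0
34.25441366334697 [-2.01182239e+00 -2.41289979e+00  1.07889681e-04]
```

Call:
{"fn": "play_rows", "kwargs": {"plan": [0, 0, 0, 0, 0, 0, 0, 0, 0, 0, 0, 0, 0, 0, 0, 0, 0, 0, 0, 0, 0, 0, -0.03, 0, 0, 0, -0.065, 0, -0.005, 0.01, -0.085, 0.05, -0.02, 0.035, -0.085, 0.15, -0.035, 0.065, -0.085, 0.225, -0.05, 0.095, -0.085, 0.225, -0.067, 0.125, -0.085, 0.225, -0.085, 0.155, -0.085, 0.225, -0.097, 0.178, -0.08, 0.225, -0.1, 0.187, -0.07, 0.225, -0.1, 0.187, -0.055, 0.225, -0.1, 0.187, -0.045, 0.225, -0.1, 0.187, -0.045, 0.225], "gripper": 0.0}}

```text
time: 16.57
tool_pos: [635.9, -99.8, 66.9]
orientation: [-2.263, -2.168, 0.006]
wrist_force: [-0.5, 0.0, -0.1]
opening: 10.6
gripper_force: 40.1
```

```bash
python3 - <<'E'
from h import *
c=cap('wrist'); save(c,'w6.png'); s=c['s']; print(s['tool_pos'],s['orientation'],s['opening'],s['gripper_force'])
E
```

```text
[635.85976102 -99.80806872  66.91401545] [-2.26271487 -2.16807854  0.00629908] 10.59697199006569 40.11535406112671
```

View pics/w6.png

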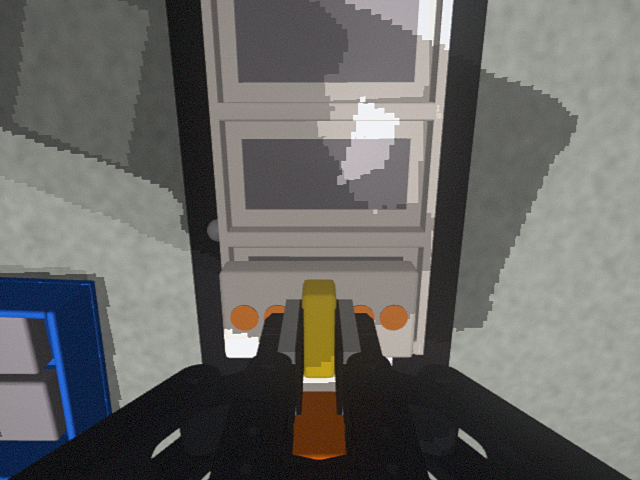

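The held cassette's base spans columns 221 to 417 above cradle 0. It sits a little left of centre between the walls (219 to 430).

```bash
python3 - <<'E'
from h import *
c=cap('wrist'); s=c['s']; print(s['tool_pos'],s['time'])
print(px2w(c,[(222,272),(417,272),(222,355),(413,355)],55.5).round(1).tolist())
print('outer walls',px2w(c,[(212,102),(437,102),(219,234),(430,234)],32).round(1).tolist())
print('floor1',px2w(c,[(245,139),(408,139),(243,209),(408,209)],22).round(1).tolist())
print('floor2 lower',px2w(c,[(237,83),(415,83)],22).round(1).tolist())
E
```

```text
[ 636.69126411 -100.07471072   68.20782405] 16.6167
[[600.8, -80.0, 55.5], [674.3, -83.0, 55.5], [596.8, -116.0, 55.5], [673.8, -119.0, 55.5]]
outer walls [[598.6, -18.7, 32.0], [685.4, -22.4, 32.0], [595.2, -72.0, 32.0], [684.7, -75.7, 32.0]]
floor1 [[608.2, -33.9, 22.0], [676.5, -36.8, 22.0], [604.4, -63.9, 22.0], [677.1, -66.9, 22.0]]
floor2 lower [[607.1, -11.8, 22.0], [678.8, -14.8, 22.0]]
```

Call:
{"fn": "play_rows", "kwargs": {"plan": [-0.002, 0.003, 0, 0, -0.002, 0.003, 0.006, 0, -0.002, 0.003, 0.012, 0, -0.002, 0.003, 0.017, 0, -0.002, 0.003, 0.019, 0, -0.002, 0.003, 0.019, 0]}}

```text
time: 17.17
tool_pos: [641.9, -103.7, 54.5]
orientation: [-2.268, -2.174, 0.002]
wrist_force: [-9.0, 0.6, 21.5]
opening: 10.9
gripper_force: 49.8
```

Call:
{"fn": "play_rows", "kwargs": {"plan": [0, 0, -0.006, 0, 0, 0, -0.012, 0, 0, 0, -0.012, 0, 0, 0, -0.012, 0]}}

```text
time: 17.5
tool_pos: [642.5, -103.4, 63.2]
orientation: [2.269, 2.173, 0.0]
wrist_force: [0.3, -0.1, -0.5]
opening: 10.8
gripper_force: 40.6
```

```bash
cat >> h.py <<'E'
def crop(c,f,x0,y0,x1,y1,k):
    im=cv2.cvtColor(c['img'][y0:y1,x0:x1],cv2.COLOR_RGB2BGR); cv2.imwrite('pics/'+f,cv2.resize(im,None,fx=k,fy=k,interpolation=cv2.INTER_CUBIC))
E
python3 - <<'E'
from h import *
ps=[]
for i in range(4):
    s=r.observe(); ps.append(s['tool_pos'])
    c=cap('wrist')
    print(s['tool_pos'].round(2),s['qpos'].round(4))
print(s['wrist_force'].round(1), s['orientation'])
crop(c,'w7.png',190,190,460,400,2.5)
E
```

```text
[ 642.52 -103.42   63.25] [-0.331   0.7825  1.4866 -0.      0.8725 -0.288 ]
[ 642.19 -103.31   62.77] [-0.331   0.7831  1.4869  0.      0.8725 -0.288 ]
[ 642.07 -103.26   62.54] [-0.331   0.7835  1.487   0.      0.8725 -0.288 ]
[ 642.03 -103.26   62.43] [-0.331   0.7837  1.487   0.      0.8725 -0.288 ]
[ 0.3  0.1 -0.8] [-2.26766363e+00 -2.17220623e+00  1.10511282e-03]
```

View pics/w7.png

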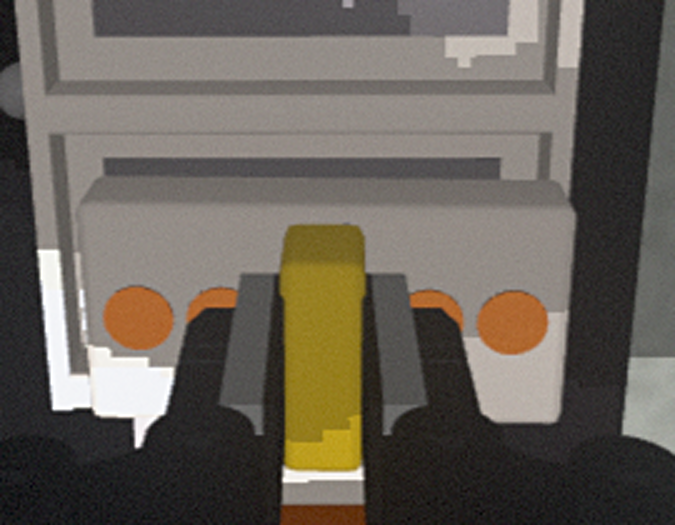

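The crop shows the cassette about 2.5 mm too far right: its right end at (572,205) overlaps the right wall, while a gap is left on the left.

Call:
{"fn": "play_rows", "kwargs": {"plan": [0.001, -0.0025, 0, 0, 0.001, -0.0025, 0, 0, 0.001, -0.0025, 0, 0, 0.001, -0.0025, 0, 0, 0.001, -0.0025, 0.005, 0, 0.001, -0.0025, 0.01, 0, 0.001, -0.0025, 0.014, 0, 0.001, -0.0025, 0.014, 0, 0.001, -0.0025, 0.014, 0, 0.001, -0.0025, 0.014, 0]}}

```text
time: 18.53
tool_pos: [639.9, -102.3, 49.1]
orientation: [-2.268, -2.173, 0.0]
wrist_force: [-0.2, -0.0, -0.2]
opening: 10.9
gripper_force: 40.5
```

Call:
{"fn": "play_rows", "kwargs": {"plan": [0, 0, 0, 0, 0, 0, 0, 0, 0, 0, 0, 0, 0, 0, -0.02, 0, 0, 0, -0.05, 0, 0, -0.01, -0.08, 0, 0.02, -0.035, -0.08, 0, 0.04, -0.065, -0.08, 0, 0.06, -0.095, -0.08, -0.05, 0.08, -0.125, -0.08, -0.1, 0.1, -0.155, -0.08, -0.173, 0.117, -0.185, -0.08, -0.173, 0.13, -0.21, -0.07, -0.173, 0.134, -0.217, -0.05, -0.173, 0.134, -0.217, -0.05, -0.173, 0.134, -0.217, -0.05, -0.173, 0.134, -0.217, -0.05, -0.173, 0.134, -0.217, -0.05, -0.173], "gripper": 0.45}}

```text
time: 20.03
tool_pos: [431.5, 40.1, 100.0]
orientation: [2.071, 2.358, 0.003]
wrist_force: [-0.7, -0.3, 0.2]
opening: 38.4
gripper_force: 0.0
```

```bash
cat >> h.py <<'E'
def yaw(s): v=R.from_rotvec(s['orientation']).as_matrix()[:,0]; return np.degrees(np.arctan2(v[1],v[0]))
def goto(s,w,yw):
    print('TCP',s['tool_pos'].round(1),'yaw',yaw(s).round(2),'op',s['opening'].round(1),'-> shift',tool(w,s).round(4),'spin',round(np.radians(yaw(s)-yw),3))
E
python3 - <<'E'
from h import *
c=cap('wrist'); ribs(c); goto(c['s'],(428.4,41.2,25.5),97.4)
E
```

```text
[431.5  40.1 100. ]
red [328. 111.] 1652.5 [426.1 115.2] [33.2 11.2] rib ang 89.5
green [312. 260.] 770.5 [428.1  40.5] [10.6 31.6] rib ang 97.5Traceback (most recent call last):
  File "<stdin>", line 2, in <module>
  File "h.py", line 43, in goto
    print('TCP',s['tool_pos'].round(1),'yaw',yaw(s).round(2),'op',s['opening'].round(1),'-> shift',tool(w,s).round(4),'spin',round(np.radians(yaw(s)-yw),3))
                                                                  ^^^^^^^^^^^^^^^^^^
AttributeError: 'float' object has no attribute 'round'
```

Call:
{"fn": "play_rows", "kwargs": {"plan": [0, 0, 0.03, 0, 0, 0, 0.055, 0, 0, 0, 0.068, 0, 0, 0, 0.074, 0, 0, 0, 0.074, 0, 0, 0, 0.074, 0, 0, 0, 0.074, 0]}}

```text
time: 20.67
tool_pos: [429.9, 40.6, 26.1]
orientation: [2.072, 2.36, 0.002]
wrist_force: [-0.0, 1.0, -0.6]
opening: 38.1
gripper_force: 0.0
```

```bash
sed -i "s/s\['opening'\].round(1)/round(float(s['opening']),1)/; s/yaw(s).round(2)/round(float(yaw(s)),2)/" h.py; python3 - <<'E'
from h import *
c=cap('wrist'); ribs(c); goto(c['s'],(428.2,41,25.5),97.4)
E
```

```text
[429.9  40.6  26.1]
red [339. 118.] 3801.0 [426.2 115.1] [33.2 11.3] rib ang 89.6
green [314. 332.] 2395.5 [427.9  42.3] [11.  35.5] rib ang 97.9
TCP [429.9  40.6  26.1] yaw 97.44 op 38.1 -> shift [ 0.0006 -0.0017  0.0006] spin 0.001
```

Call:
{"fn": "play_rows", "kwargs": {"plan": [0, -0.0015, 0, 0, 0, -0.0015, 0, 0, 0, -0.0015, 0, 0, 0, -0.0015, 0, 0, 0, -0.0015, 0, 0, 0, -0.0015, -0.03, 0, 0, -0.0015, -0.065, 0, -0.006, 0.01, -0.085, 0.05, -0.02, 0.033, -0.085, 0.12, -0.037, 0.061, -0.085, 0.173, -0.054, 0.09, -0.085, 0.173, -0.071, 0.12, -0.085, 0.173, -0.089, 0.15, -0.085, 0.173, -0.107, 0.18, -0.08, 0.173, -0.118, 0.198, -0.07, 0.173, -0.118, 0.198, -0.05, 0.173, -0.118, 0.198, -0.042, 0.173, -0.118, 0.198, -0.042, 0.173, -0.118, 0.198, -0.042, 0.173, -0.118, 0.198, -0.042, 0.173], "gripper": 0.0}}

```text
time: 22.38
tool_pos: [640.1, -50.0, 67.9]
orientation: [-2.268, -2.174, 0.0]
wrist_force: [0.6, 0.4, -1.4]
opening: 10.9
gripper_force: 39.4
```

```bash
python3 - <<'E'
from h import *
for i in range(3): c=cap('wrist'); print(c['s']['tool_pos'])
goto(c['s'],(641.8,-50.5,48),87.5)
E
```

```text
[640.10672386 -50.00776544  67.92221265]
[640.54177087 -50.08940491  68.29546745]
[640.79674641 -50.17507685  68.47073138]
TCP [640.8 -50.2  68.5] yaw 87.56 op 10.8 -> shift [-0.0003  0.001   0.0205] spin 0.001
```

Call:
{"fn": "play_rows", "kwargs": {"plan": [0, 0.0005, 0, 0, 0, 0.0005, 0.006, 0, 0, 0.0005, 0.012, 0, 0, 0.0005, 0.017, 0, 0, 0.0005, 0.0195, 0, 0, 0.0005, 0.0195, 0, 0, 0.0005, 0.0195, 0, 0, 0.0005, 0.0195, 0]}}

```text
time: 23.2
tool_pos: [640.6, -50.4, 48.1]
orientation: [-2.268, -2.173, 0.001]
wrist_force: [-2.4, 0.1, 4.1]
opening: 11.2
gripper_force: 40.1
```

Call:
{"fn": "play_rows", "kwargs": {"plan": [0, 0, 0, 0, 0, 0, 0, 0, 0, 0, 0, 0, 0, 0, -0.02, 0, 0, 0, -0.05, 0, 0, -0.01, -0.08, 0, 0.02, -0.035, -0.08, 0, 0.04, -0.062, -0.08, 0, 0.06, -0.09, -0.08, -0.034, 0.08, -0.118, -0.08, -0.034, 0.1, -0.146, -0.08, -0.034, 0.12, -0.174, -0.08, -0.034, 0.14, -0.2, -0.08, -0.034, 0.156, -0.222, -0.07, -0.034, 0.156, -0.222, -0.05, -0.034, 0.156, -0.222, -0.02, -0.034, 0.156, -0.222, 0.01, -0.034, 0.156, -0.222, 0.02, -0.034, 0.156, -0.222, 0.022, -0.034, 0.156, -0.222, 0.022, -0.034], "gripper": 0.45}}

```text
time: 24.87
tool_pos: [425.8, 114.9, 25.1]
orientation: [-2.231, -2.21, 0.002]
wrist_force: [0.0, -0.7, 0.7]
opening: 38.5
gripper_force: 0.0
```

```bash
python3 - <<'E'
from h import *
for i in range(3): c=cap('wrist')
ribs(c); goto(c['s'],(426.1,115.2,25.5),89.5)
E
```

```text
[426.6 114.9  26.3]
red [317. 328.] 2900.0 [426.1 118.5] [11.2 38.4] rib ang 90.1
TCP [426.6 114.9  26.3] yaw 89.48 op 38.6 -> shift [ 0.0003 -0.0006  0.0008] spin -0.0
```

Call:
{"fn": "play_rows", "kwargs": {"plan": [0, 0, 0, 0, 0, 0, 0, 0, 0, 0, 0, 0, 0, 0, 0, 0, 0, 0, 0, 0, 0, 0, -0.03, 0, 0, 0, -0.065, 0, -0.006, 0.012, -0.085, 0, -0.018, 0.036, -0.085, 0.034, -0.033, 0.064, -0.085, 0.034, -0.048, 0.093, -0.085, 0.034, -0.063, 0.122, -0.085, 0.034, -0.078, 0.152, -0.085, 0.034, -0.093, 0.182, -0.085, 0.034, -0.105, 0.207, -0.075, 0.034, -0.112, 0.218, -0.055, 0.034, -0.112, 0.218, -0.042, 0.034, -0.112, 0.218, -0.042, 0.034, -0.112, 0.218, -0.042, 0.034, -0.112, 0.218, -0.042, 0.034], "gripper": 0.0}}

```text
time: 26.68
tool_pos: [641.7, 1.8, 68.1]
orientation: [-2.267, -2.173, 0.001]
wrist_force: [-0.2, 0.3, -1.2]
opening: 10.5
gripper_force: 39.6
```

```bash
python3 - <<'E'
from h import *
for i in range(4): c=cap('wrist')
goto(c['s'],(643.8,1.2,48),87.5)
E
```

```text
TCP [643.    1.6  69. ] yaw 87.58 op 10.8 -> shift [-0.0003  0.0008  0.021 ] spin 0.001
```

Call:
{"fn": "play_rows", "kwargs": {"plan": [-0.0003, 0, 0, 0, -0.0003, 0, 0.006, 0, -0.0003, 0, 0.012, 0, -0.0003, 0, 0.017, 0, -0.0003, 0, 0.0205, 0, -0.0003, 0, 0.0205, 0, -0.0003, 0, 0.0205, 0, -0.0003, 0, 0.0205, 0]}}

```text
time: 27.55
tool_pos: [642.6, 0.7, 48.8]
orientation: [-2.268, -2.173, 0.001]
wrist_force: [-3.4, 1.3, 11.6]
opening: 10.2
gripper_force: 41.1
```

Call:
{"fn": "play_rows", "kwargs": {"plan": [0, 0, 0, 0, 0, 0, 0, 0, 0, 0, 0, 0, 0, 0, -0.02, 0, 0, 0, -0.05, 0, 0, 0, -0.09, 0, -0.03, 0, -0.12, 0, -0.06, 0, -0.15, 0, -0.09, 0, -0.18, 0, -0.104, 0, -0.185, 0, -0.104, 0, -0.185, 0, -0.104, 0, -0.185, 0], "gripper": 0.45}}

```text
time: 28.55
tool_pos: [638.2, -103.9, 231.7]
orientation: [-2.27, -2.17, -0.0]
wrist_force: [-0.0, 0.4, -0.4]
opening: 38.7
gripper_force: 0.0
```

```bash
python3 - <<'E'
from h import *
c=cap('wrist'); ribs(c); crop(c,'w8.png',200,0,440,320,1.8)
E
```

```text
[ 638.2 -103.9  231.7]
red [318.  62.] 717.0 [642.7   3.1] [34.9 11.2] rib ang 87.4
green [319. 139.] 625.0 [640.6 -52. ] [35. 11.] rib ang 87.4
yel [322. 206.] 538.0 [ 640.6 -105.9] [36.  11.6] rib ang 87.4
```

View pics/w8.png

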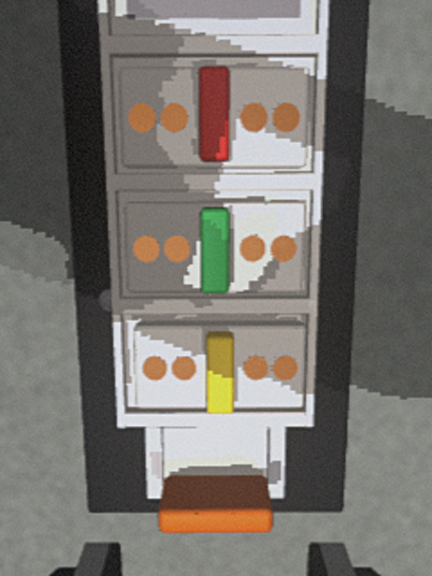

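Red, green and yellow cassettes lie inside cradles 2, 1 and 0 with parallel ribs, at crop positions (213,113), (214,250) and (220,372). None overlaps a wall.

Call:
{"fn": "play_rows", "kwargs": {"plan": [-0.03, 0, 0, 0, -0.06, 0, 0, 0, -0.091, 0, 0, 0, -0.091, 0, 0.03, 0, -0.091, 0, 0.065, 0, -0.091, 0, 0.1, 0, -0.091, 0, 0.13, 0, -0.091, 0, 0.155, 0, -0.091, 0, 0.175, 0, -0.091, 0, 0.183, 0, -0.091, 0, 0.183, 0, -0.091, 0, 0.183, 0, -0.091, 0, 0.183, 0], "gripper": 0.0}}

```text
time: 29.68
tool_pos: [635.6, -193.9, 50.2]
orientation: [2.267, 2.173, 0.001]
wrist_force: [-0.3, -0.2, 0.6]
opening: 0.1
gripper_force: 0.0
```

Call:
{"fn": "play_rows", "kwargs": {"plan": [0.005, 0, 0, 0, 0.01, 0, 0, 0, 0.014, 0, 0, 0, 0.018, 0, 0, 0, 0.023, 0, 0, 0, 0.028, 0, 0, 0, 0.035, 0, 0, 0, 0.043, 0, 0, 0, 0.051, 0, 0, 0, 0.059, 0, 0, 0, 0.067, 0, 0, 0, 0.075, 0, 0, 0, 0.083, 0, 0, 0, 0.091, 0, 0, 0, 0.099, 0, 0, 0, 0.107, 0, 0, 0, 0.114, 0, 0, 0, 0.121, 0, 0, 0, 0.128, 0, 0, 0, 0.134, 0, 0, 0]}}

```text
time: 31.35
tool_pos: [640.4, -59.5, 49.2]
orientation: [-2.268, -2.173, 0.0]
wrist_force: [1.6, -2.1, 1.5]
opening: 0.3
gripper_force: 1.5
```

Call:
{"fn": "play_rows", "kwargs": {"plan": [0.004, 0, 0, 0, 0.008, 0, 0, 0, 0.012, 0, 0, 0, 0.015, 0, 0, 0, 0.018, 0, 0, 0, 0.021, 0, 0, 0, 0.024, 0, 0, 0, 0.024, 0, 0, 0, 0.024, 0, 0, 0]}}

```text
time: 32.1
tool_pos: [641.1, -41.1, 49.3]
orientation: [2.263, 2.172, -0.009]
wrist_force: [-0.4, -15.8, 1.1]
opening: -0.3
gripper_force: 8.1
```

Call:
{"fn": "play_rows", "kwargs": {"plan": [0.002, 0, 0, 0, 0.004, 0, 0, 0, 0.004, 0, 0, 0, 0.004, 0, 0, 0, 0.004, 0, 0, 0]}}

```text
time: 32.52
tool_pos: [641.2, -41.1, 49.4]
orientation: [2.26, 2.171, -0.015]
wrist_force: [-3.1, -26.5, 1.9]
opening: 0.3
gripper_force: 13.3
```

Call:
{"fn": "play_rows", "kwargs": {"plan": [-0.012, 0, 0, 0, -0.025, 0, 0, 0, -0.04, 0, 0, 0, -0.04, 0, -0.03, 0, -0.04, 0, -0.07, 0, -0.04, 0, -0.11, 0, -0.06, -0.01, -0.15, 0, -0.09, -0.027, -0.18, 0, -0.12, -0.042, -0.18, 0, -0.15, -0.058, -0.18, 0, -0.18, -0.074, -0.18, 0, -0.21, -0.089, -0.18, 0, -0.24, -0.105, -0.18, 0, -0.27, -0.12, -0.18, 0, -0.3, -0.136, -0.18, 0, -0.33, -0.15, -0.18, 0, -0.36, -0.167, -0.18, 0, -0.397, -0.186, -0.18, 0, -0.397, -0.186, -0.18, 0, -0.397, -0.186, -0.18, 0]}}

```text
time: 34.18
tool_pos: [437.2, -422.4, 228.7]
orientation: [-2.272, -2.167, -0.002]
wrist_force: [0.4, 0.3, -0.7]
opening: 0.1
gripper_force: 0.0
```

```bash
python3 - <<'E'
from h import *
for i in range(2): c=cap('wrist')
save(c,'w9.png'); print(c['s']['tool_pos'],yaw(c['s']))
t=cap('top'); save(t,'top9.png')
for (ct,wh,a),A,k in blobs(t,(5,130,80),(17,255,255),20,(300,180,420,225)): print(ct,A,px2w(t,ct,66))
E
```

```text
[ 437.9359367  -420.82238452  228.68616298] 87.41942145942619
(333.0, 202.0) 70.5 [[641.25726938 -23.4469737   66.        ]]
```

View pics/w9.png

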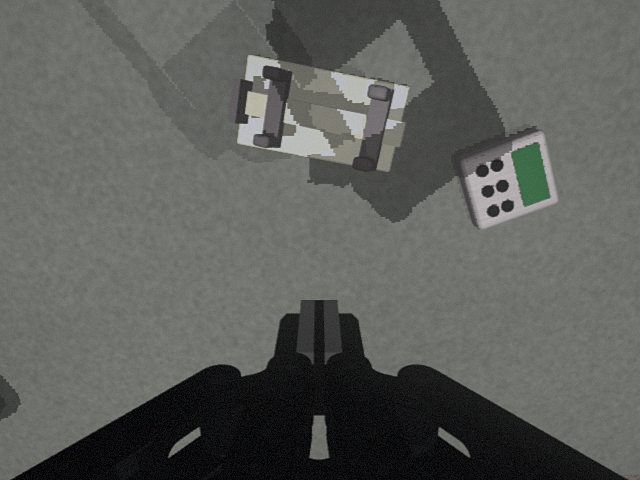

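The handle is back at its home position (641,-23), so the carriage is in. The wrist view shows the rest: foot corners at (248,55), (409,85), (390,171) and (237,141), saddle cheeks at (274,72)/(262,140) and (378,91)/(364,163). The lip is on the left, so the low end points to world -x.

```bash
python3 - <<'E'
from h import *
c=cap('wrist'); print(c['s']['tool_pos'])
f=px2w(c,[(248,55),(409,85),(390,171),(237,141)],8); print(f.round(1).tolist(), f.mean(0).round(1))
print('len',[np.hypot(*(f[i]-f[(i+1)%4])[:2]).round(1) for i in range(4)])
e=f[1]-f[0]+f[2]-f[3]; print('ang',np.degrees(np.arctan2(e[1],e[0])))
lo=px2w(c,[(274,72),(262,140)],71); hi=px2w(c,[(378,91),(364,163)],95)
print(lo.round(1).tolist(),hi.round(1).tolist(),lo.mean(0),hi.mean(0)); d=hi.mean(0)-lo.mean(0); print(np.degrees(np.arctan2(d[1],d[0])),(lo.mean(0)+hi.mean(0))/2, np.hypot(*d[:2]))
# pipette from top camera
t=cap('top')
for n,lo,hi,z in(('body',(0,0,130),(179,70,255),28),('plun',(100,130,40),(125,255,255),23)):
    for (ct,wh,a),A,k in blobs(t,lo,hi,15,(155,230,200,335)): print(n,ct,wh,A,px2w(t,ct,z).round(1))
m=(cv2.cvtColor(t['img'],cv2.COLOR_RGB2GRAY)[240:335,155:200]); 
E
```

```text
[ 438.9210666  -419.45236068  228.8639404 ]
[[388.7, -302.6, 8.0], [514.1, -329.9, 8.0], [499.7, -397.4, 8.0], [373.6, -367.3, 8.0]] [ 444.  -349.3    8. ]
len [np.float64(128.3), np.float64(69.0), np.float64(129.6), np.float64(66.5)]
ang -12.827224206383711
[[414.1, -320.1, 71.0], [402.7, -362.6, 71.0]] [[478.0, -335.0, 95.0], [469.2, -377.6, 95.0]] [ 408.39452506 -341.31437786   71.        ] [ 473.62469667 -356.28883909   95.        ]
-12.929004778277125 [ 441.00961087 -348.80160848   83.        ] 66.9268987612869
body (174.41392517089844, 277.9467468261719) (10.954824447631836, 44.362510681152344) 432.0 [[452.5 358.   28. ]]
plun (178.0, 251.0) (6.0, 6.0) 33.0 [[518.4 352.8  23. ]]
```

Call:
{"fn": "play_rows", "kwargs": {"plan": [0.02, 0, 0, 0, 0.06, -0.002, 0, 0, 0.1, -0.003, 0, 0.1, 0.14, -0.004, 0, 0.2, 0.18, -0.005, 0, 0.3, 0.22, -0.006, 0, 0.4, 0.26, -0.007, 0, 0.5, 0.3, -0.008, 0, 0.6, 0.34, -0.01, 0, 0.7, 0.38, -0.011, 0, 0.8, 0.42, -0.012, 0, 0.9, 0.46, -0.013, 0, 1.0, 0.5, -0.014, 0, 1.1, 0.54, -0.015, 0, 1.2, 0.58, -0.016, 0, 1.3, 0.62, -0.018, 0, 1.4, 0.66, -0.019, 0, 1.5, 0.7, -0.02, 0, 1.604, 0.74, -0.021, 0, 1.604, 0.778, -0.022, 0, 1.604], "gripper": 0.6}}

```text
time: 36.1
tool_pos: [448.5, 352.0, 229.6]
orientation: [-3.139, 0.116, -0.0]
wrist_force: [0.6, -1.0, -0.2]
opening: 50.8
gripper_force: 0.0
```

Call:
{"fn": "play_rows", "kwargs": {"plan": [0, 0, 0, 0, 0, 0, 0, 0, 0, 0, 0, 0, 0, 0, 0, 0]}}

```text
time: 36.43
tool_pos: [449.3, 348.0, 229.2]
orientation: [3.138, -0.12, -0.002]
wrist_force: [0.8, -0.6, -0.7]
opening: 51.3
gripper_force: 0.0
```

```bash
python3 - <<'E'
from h import *
c=cap('wrist'); save(c,'w10.png'); print(c['s']['tool_pos'],yaw(c['s']))
E
```

```text
[449.2896885  348.02377157 229.16327701] -4.369493300547537
```

View pics/w10.png

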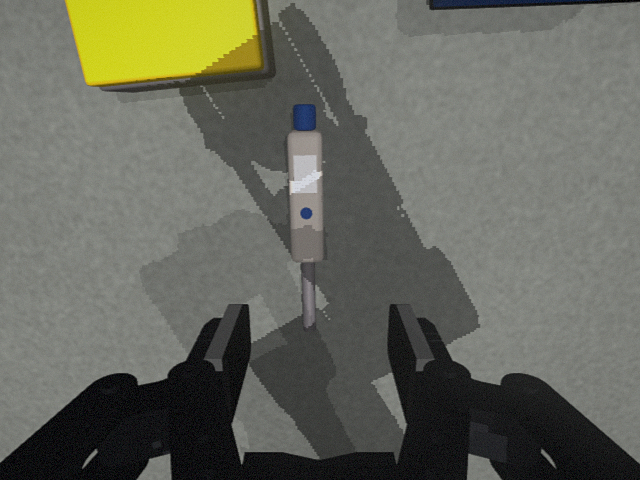

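The pipette body spans rows 131 to 262 around column 306, with the blue plunger at (304,117) and the tip end at (309,327). Its +x points up in the image (world +x). The tip box's lower edge is at about (175,85).

```bash
python3 - <<'E'
from h import *
c=cap('wrist'); print(c['s']['tool_pos'])
b=px2w(c,[(289,131),(321,131),(325,260),(292,260)],28); print(b.round(1).tolist(),b.mean(0).round(1))
a=px2w(c,[(304,104),(309,328)],14); print(a.round(1).tolist()); d=a[0]-a[1]; print(np.degrees(np.arctan2(d[1],d[0])),np.hypot(*d[:2]))
tip=a[1];u=d/np.linalg.norm(d); m=tip+125*u; print('mid',m)
goto(c['s'],(m[0],m[1],12),np.degrees(np.arctan2(d[1],d[0])))
E
```

```text
[449.64245418 347.73340356 229.26494358]
[[508.3, 367.0, 28.0], [506.4, 342.4, 28.0], [399.9, 347.0, 28.0], [402.0, 375.0, 28.0]] [454.2 357.9  28. ]
[[527.2, 354.2, 14.0], [327.8, 367.1, 14.0]]
-3.708068788730918 199.80108284915286
mid [452.50822205 359.04423918  14.        ]
TCP [449.6 347.7 229.3] yaw -4.42 op 51.0 -> shift [ 0.0022 -0.0117  0.2173] spin -0.012
```

Call:
{"fn": "play_rows", "kwargs": {"plan": [0.003, -0.011, 0.03, -0.01, 0.003, -0.011, 0.065, -0.01, 0.003, -0.011, 0.1, -0.01, 0.003, -0.011, 0.135, -0.01, 0.003, -0.011, 0.165, -0.01, 0.003, -0.011, 0.19, -0.01, 0.003, -0.011, 0.207, -0.01, 0.003, -0.011, 0.216, -0.01, 0.003, -0.011, 0.216, -0.01, 0.003, -0.011, 0.216, -0.01, 0.003, -0.011, 0.216, -0.01]}}

```text
time: 37.45
tool_pos: [455.0, 359.8, 14.6]
orientation: [-3.139, 0.105, -0.003]
wrist_force: [-0.3, 0.1, 0.3]
opening: 51.0
gripper_force: 0.0
```

Call:
{"fn": "play_rows", "kwargs": {"plan": [0, 0, 0, 0, 0, 0, 0, 0, 0, 0, 0, 0, 0, 0, 0, 0, 0, 0, 0, 0, 0, 0, 0, 0, 0, 0, 0, 0, 0, 0, -0.03, 0, 0, 0, -0.07, 0, 0, 0, -0.11, 0, 0, 0, -0.15, 0, 0, 0, -0.15, 0, 0, 0, -0.15, 0], "gripper": 0.0, "grip_force": 50}}

```text
time: 38.53
tool_pos: [455.3, 360.6, 166.4]
orientation: [-3.136, 0.103, -0.009]
wrist_force: [-1.0, 0.6, -1.7]
opening: 26.5
gripper_force: 50.3
```

```bash
python3 - <<'E'
from h import *
c=cap('wrist'); save(c,'w11.png'); s=c['s']; goto(s,(439.8,-348.4,150),-12.9); print(s['gripper_force'],s['qpos'])
E
```

```text
TCP [455.3 360.6 166.4] yaw -3.78 op 26.5 -> shift [0.0311 0.7085 0.014 ] spin 0.159
50.25553643703461 [4.77507391e-01 5.59245887e-01 1.62008974e+00 4.64403208e-05
 9.55356494e-01 2.11416763e+00]
```

Call:
{"fn": "play_rows", "kwargs": {"plan": [0.001, 0.02, 0, 0, 0.003, 0.06, 0, 0, 0.005, 0.1, 0, 0, 0.006, 0.14, 0, 0.02, 0.008, 0.18, 0, 0.04, 0.01, 0.22, 0, 0.06, 0.012, 0.26, 0, 0.08, 0.014, 0.3, 0, 0.1, 0.016, 0.34, 0, 0.12, 0.018, 0.38, 0, 0.14, 0.019, 0.42, 0, 0.159, 0.021, 0.46, 0, 0.159, 0.023, 0.5, 0, 0.159, 0.025, 0.54, 0, 0.159, 0.027, 0.58, 0, 0.159, 0.029, 0.62, 0, 0.159, 0.031, 0.66, 0, 0.159, 0.033, 0.69, 0, 0.159, 0.033, 0.703, 0, 0.159, 0.033, 0.709, 0, 0.159]}}

```text
time: 40.25
tool_pos: [438.8, -351.4, 161.2]
orientation: [-3.119, 0.357, 0.004]
wrist_force: [-0.4, 0.2, -2.3]
opening: 26.8
gripper_force: 50.2
```

Call:
{"fn": "play_rows", "kwargs": {"plan": [0, 0, 0, 0, 0, 0, 0, 0, 0, 0, 0, 0, 0, 0, 0, 0]}}

```text
time: 40.58
tool_pos: [439.9, -347.8, 163.1]
orientation: [-3.121, 0.35, 0.002]
wrist_force: [0.5, 0.4, -1.3]
opening: 27.0
gripper_force: 50.1
```

```bash
python3 - <<'E'
from h import *
c=cap('wrist'); save(c,'w12.png'); s=c['s']; goto(s,(441.3,-348.7,115),-12.9); print(s['gripper_force'])
E
```

```text
TCP [ 439.9 -347.8  163.1] yaw -12.79 op 27.0 -> shift [0.0017 0.0007 0.0481] spin 0.002
50.14976441860199
```

View pics/w12.png

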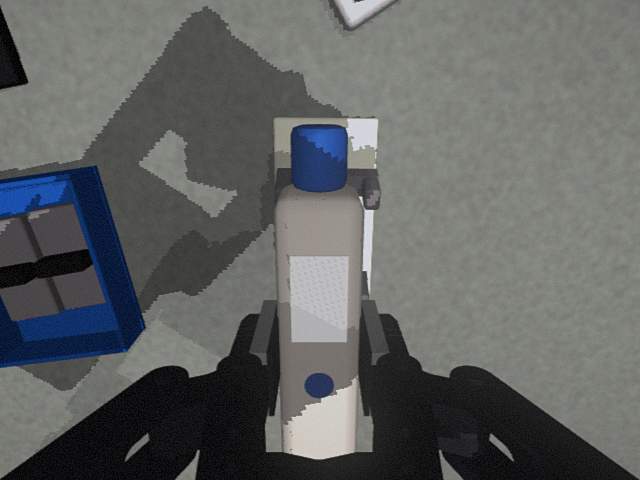

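The pipette is held along the rest axis, body at columns 277 to 362. The foot's far edge runs (274,118) to (378,117), and the right high cheek is at (371,190).

```bash
python3 - <<'E'
from h import *
for i in range(2): c=cap('wrist')
s=c['s']; P=np.array(s['tool_pos'])
Rt=R.from_rotvec(s['orientation']).inv()
print(P, 'tool frame:')
print('foot far edge',Rt.apply(px2w(c,[(274,118),(378,117)],8)-P).round(1).tolist())
print('cheek R top',Rt.apply(px2w(c,[(364,180),(379,180),(380,205)],95)-P).round(1).tolist())
print('body edges',Rt.apply(px2w(c,[(279,200),(361,200),(277,300),(362,300)],P[2]+14)-P).round(1).tolist())
print('plunger',Rt.apply(px2w(c,[(292,150),(347,150)],P[2])-P).round(1).tolist())
E
```

```text
[ 440.12488038 -348.48627666  163.42945359] tool frame:
foot far edge [[68.4, -30.4, 155.4], [69.0, 38.3, 155.4]]
cheek R top [[42.8, 21.2, 68.4], [42.8, 28.5, 68.4], [30.4, 29.5, 68.4]]
body edges [[51.6, -12.2, -14.0], [51.7, 11.8, -14.0], [19.3, -13.8, -14.0], [19.4, 13.1, -14.0]]
plunger [[64.5, -9.0, -0.0], [64.5, 8.3, -0.0]]
```

Call:
{"fn": "play_rows", "kwargs": {"plan": [0.001, 0.0036, 0, 0, 0.001, 0.0036, 0.01, 0, 0.001, 0.0036, 0.025, 0, 0.001, 0.0036, 0.04, 0, 0.001, 0.0036, 0.052, 0, 0.001, 0.0036, 0.058, 0, 0.001, 0.0036, 0.06, 0, 0.001, 0.0036, 0.06, 0, 0.001, 0.0036, 0.06, 0, 0.001, 0.0036, 0.06, 0]}}

```text
time: 41.57
tool_pos: [440.5, -354.2, 104.0]
orientation: [3.121, -0.353, 0.002]
wrist_force: [-0.2, 0.4, -1.6]
opening: 26.9
gripper_force: 50.1
```

```bash
python3 - <<'E'
from h import *
c=cap('wrist'); s=c['s']; P=np.array(s['tool_pos']); print(P,s['wrist_force'],yaw(s),s['opening'])
crop(c,'w13.png',200,60,440,420,1.5)
E
```

```text
[ 440.5286755  -354.18471467  103.95944585] [-0.21286542  0.4099939  -1.62086802] -12.901687652629084 26.934128409101763
```

View pics/w13.png

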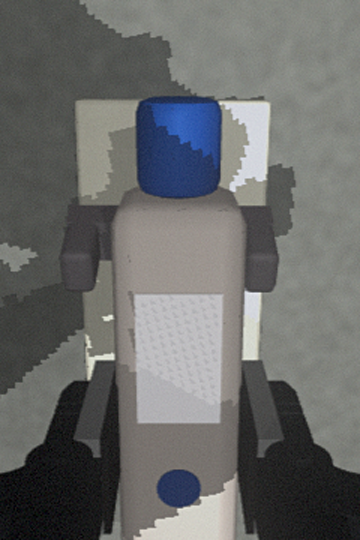

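The body (crop columns 113 to 244) sits about 2 mm right of the saddle centre: the cheeks' inner faces are at 97 and 246 and the foot runs 76 to 270.

Call:
{"fn": "play_rows", "kwargs": {"plan": [0, -0.0018, 0, 0, 0, -0.0018, 0, 0, 0, -0.0018, 0, 0, 0, -0.0018, 0.003, 0, 0, -0.0018, 0.006, 0, 0, -0.0018, 0.008, 0, 0, -0.0018, 0.01, 0, 0, -0.0018, 0.012, 0, 0, -0.0018, 0.012, 0], "grip_force": 20}}

```text
time: 42.37
tool_pos: [438.7, -351.7, 92.8]
orientation: [-3.122, 0.352, 0.005]
wrist_force: [-8.5, 0.8, 13.7]
opening: 27.0
gripper_force: 53.8
```

Call:
{"fn": "play_rows", "kwargs": {"plan": [0, 0, 0.002, 0, 0, 0, 0.004, 0, 0, 0, 0.006, 0, 0, 0, 0.008, 0, 0, 0, 0.008, 0, 0, 0, 0.008, 0]}}

```text
time: 42.87
tool_pos: [437.2, -351.3, 84.5]
orientation: [-3.121, 0.351, 0.01]
wrist_force: [-12.1, 0.4, 14.2]
opening: 26.8
gripper_force: 56.7
```

Call:
{"fn": "play_rows", "kwargs": {"plan": [0, 0, 0, 0, 0, 0, 0, 0, 0, 0, 0, 0, 0, 0, 0, 0, 0, 0, 0, 0, 0, 0, 0, 0, 0, 0, -0.02, 0, 0, 0, -0.05, 0, 0, 0, -0.085, 0, 0, 0, -0.12, 0, 0, 0, -0.15, 0, 0, 0, -0.15, 0, 0, 0, -0.15, 0, 0, 0, -0.15, 0], "gripper": 0.55}}

```text
time: 44.03
tool_pos: [440.2, -351.4, 232.8]
orientation: [-3.121, 0.353, 0.001]
wrist_force: [0.6, 0.3, -0.5]
opening: 47.1
gripper_force: 0.0
```

```bash
python3 - <<'E'
from h import *
for i in range(2): c=cap('wrist')
s=c['s']; P=np.array(s['tool_pos']); print(P,s['opening'],s['wrist_force'].round(1),yaw(s))
h=cv2.cvtColor(c['img'],cv2.COLOR_RGB2HSV)
for (ct,wh,a),A,k in blobs(c,(100,120,30),(128,255,255),60): print('blue',np.round(ct),np.round(wh),A,cv2.boundingRect(k))
g=cv2.cvtColor(c['img'],cv2.COLOR_RGB2GRAY)
for x in (300,310,320,330): print(x,[int(v) for v in g[60:400:6,x]])
for y in (140,180,220,260,300): print(y,[int(v) for v in g[y,250:400:4]])
u=np.array([np.cos(np.radians(-12.9)),np.sin(np.radians(-12.9)),0]); 
C=np.array([444.5,-350.5,0]); c20,s20=np.cos(np.radians(20)),np.sin(np.radians(20))
seat=C+u*(-4.8)+[0,0,83.2]
for d in (-6,0): 
  for n,t,off in(('plEnd',75,0),('plTop',65,9),('bodytop_hi',55,14),('bodytop_lo',-55,14),('tip',-125,0)):
    w=seat+(u*c20+np.array([0,0,s20]))*(t+d)+(-u*s20+np.array([0,0,c20]))*off
    print(d,n,w.round(),w2px(c,w).round(0))
E
```

```text
[ 439.86643854 -351.06717269  232.01321612] 46.73113278367053 [-0.5 -0.   0.7] -12.893418691827977
blue [320. 249.] [10. 12.] 95.0 (314, 244, 13, 11)
blue [ 84. 240.] [168. 140.] 20279.5 (0, 155, 171, 167)
blue [320. 138.] [37. 27.] 906.0 (307, 120, 28, 38)
300 [127, 130, 126, 124, 80, 82, 75, 86, 77, 81, 148, 143, 144, 113, 114, 101, 97, 100, 124, 115, 116, 117, 109, 104, 98, 96, 95, 114, 97, 106, 77, 72, 65, 188, 102, 127, 133, 133, 113, 110, 131, 128, 121, 128, 128, 128, 123, 130, 126, 136, 121, 129, 129, 126, 128, 130, 128]
310 [129, 136, 132, 135, 122, 76, 83, 87, 86, 83, 114, 53, 48, 52, 52, 54, 96, 127, 140, 134, 134, 134, 178, 180, 176, 177, 205, 205, 179, 211, 206, 211, 192, 189, 187, 191, 190, 190, 192, 68, 66, 70, 71, 115, 112, 123, 133, 129, 121, 129, 131, 130, 128, 127, 125, 127, 130]
320 [132, 129, 125, 129, 132, 121, 79, 77, 81, 81, 42, 52, 57, 59, 64, 59, 56, 130, 140, 129, 128, 133, 172, 180, 178, 174, 181, 208, 201, 209, 206, 76, 75, 191, 191, 190, 189, 191, 210, 118, 119, 115, 114, 116, 118, 111, 111, 116, 124, 129, 127, 129, 125, 127, 123, 125, 131]
330 [128, 119,
[... 947 characters left out ...]
1, 107, 150, 148, 123, 122, 127, 133, 125, 133, 127, 130, 126, 127]
300 [112, 114, 119, 112, 107, 117, 116, 109, 114, 115, 115, 113, 133, 128, 113, 66, 80, 111, 109, 94, 130, 129, 133, 129, 131, 123, 131, 131, 127, 131, 124, 122, 125, 126, 126, 123, 125, 128]
-6 plEnd [ 503. -364.  107.] [[318. 126.]]
-6 plTop [ 491. -361.  112.] [[318. 149.]]
-6 bodytop_hi [ 480. -359.  113.] [[318. 168.]]
-6 bodytop_lo [ 379. -336.   75.] [[318. 297.]]
-6 tip [ 320. -322.   38.] [[318. 340.]]
0 plEnd [ 509. -365.  109.] [[318. 117.]]
0 plTop [ 496. -362.  114.] [[318. 139.]]
0 bodytop_hi [ 486. -360.  115.] [[318. 159.]]
0 bodytop_lo [ 385. -337.   78.] [[318. 291.]]
0 tip [ 325. -323.   40.] [[318. 336.]]
```

```bash
python3 - <<'E'
from h import *
w=cap('wrist'); c=cap('scene')
B=[b for b in blobs(w,(100,120,30),(128,255,255),60) if b[1]<2000]
def ray(c,p): f,Rm,o=cam(c); d=Rm@np.array([(p[0]-c['cx'])/f,(p[1]-c['cy'])/f,1]); return o,d/np.linalg.norm(d)
S=[(b[0][0],b[1]) for b in blobs(c,(100,100,30),(128,255,255),4,(120,190,230,290))]
print('wrist',[(np.round(b[0][0]),b[1]) for b in B],'scene',S)
u=np.array([np.cos(np.radians(-12.9)),np.sin(np.radians(-12.9)),0]); c20,s20=np.cos(np.radians(20)),np.sin(np.radians(20))
seat=np.array([444.5,-350.5,83.2])-4.8*u
for n,t,off in(('plunger',65,4),('dot',0,14),('tip',-125,0)):
    p=seat+(u*c20+np.array([0,0,s20]))*(t-2)+(-u*s20+np.array([0,0,c20]))*off; print(n,p.round(),'scene',w2px(c,p).round(),'wrist',w2px(w,p).round())
for b in B:
  for sct,_ in S:
    o1,d1=ray(w,b[0][0]);o2,d2=ray(c,sct)
    A=np.c_[d1,-d2]; k=np.linalg.lstsq(A,o2-o1,rcond=None)[0]; p,q=o1+k[0]*d1,o2+k[1]*d2; print(((p+q)/2).round(1),'gap',np.linalg.norm(p-q).round(1))
t=cap('top')
for n,lo,hi in(('red',(0,150,60),(4,255,255)),('green',(45,120,40),(75,255,255)),('yel',(22,150,80),(34,255,255)),('or',(5,130,80),(17,255,255))):
    for (ct,wh,a),A,k in blobs(t,lo,hi,8,(262,170,402,240)): print(n,np.round(ct),A,px2w(t,ct,52).round(1))
E
```

```text
wrist [(array([320., 248.]), 91.0), (array([320., 138.]), 901.5)] scene [((157.0, 238.0), 30.0)]
plunger [ 496. -362.  109.] scene [[158. 237.]] wrist [[318. 138.]]
dot [ 433. -348.   96.] scene [[168. 224.]] wrist [[318. 235.]]
tip [ 323. -323.   40.] scene [[185. 216.]] wrist [[319. 338.]]
[ 421.4 -364.3   59. ] gap 43.7
[ 496.1 -364.6  104.5] gap 1.7
green [286. 200.] 31.5 [[646.8  89.4  52. ]]
green [264. 194.] 31.0 [[660.3 141.5  52. ]]
yel [308. 200.] 30.5 [[645.4  37.6  52. ]]
or [333. 202.] 70.5 [[643.  -23.9  52. ]]
```

```bash
python3 -c "
from h import *
print(r.job_done())"
```

```text
the job is handed in; nothing more can be done
None
```

I handed the job in without seeing a verdict: my checks before that put the carriage home with all three white cassettes (only the yellow and green ribs could be seen again there), both spent cassettes in the tray and the pipette in its rest tip-down, but I viewed 15 pictures, one over the limit of 14.

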